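Square a tone-wood test strip and show its label end to the reader

ROBOT

A 6-joint arm with a two-finger parallel gripper is mounted at the origin on the work surface. World frame = base frame: x ahead of the robot, y to its left, z up, the work surface at z = 0. Lengths are in m, angles in rad, forces in N, time in s.
With the tool pointing down it reaches from about 0.4 to 0.825 m from the base axis. Payload 7 kg.
Tool frame: the origin (TCP) lies between the finger pads, 19 mm behind the fingertips; this is the grasp point; z points along the fingers, y is the line along which they close (so a half turn about z gives the same grasp; the last joint's range is limited). The gripper opens to 85 mm and grips with 20 to 120 N. Pads are 22 mm wide; open, the fingers measure 114 mm over their backs; the gripper's body (76 mm by 85 mm) begins 54 mm behind the grasp point. The pads swing forward as they close: fully open they stand 13 mm farther back than shut.
Start: joints at [-0.83, 0.359, 0.012, 0, -1.224, -0.288], TCP at [0.295, -0.607, 0.25] pointing down, gripper open.
Joint ranges: [-3.07, 3.07], [-1.43, 2.12], [-1.02, 1.25], [-3.03, 1.67], [-3.05, -0], [-3.03, 3.03]. Speed limits (rad/s): [2.39, 2.39, 3.01, 3.14, 3.14, 3.14].

INTERFACE

Orientations are given as a unit quaternion [w, x, y, z].
In Python, from workcell import r gives the robot as it stands.
- The arm moves only by the shell command python3 -m pendant 'ROWS' [FORCE]. ROWS is JSON, one flat list of numbers, 7 for each row, row after row: the finger opening in mm, from 0 to 85.4, then the shift along the world's x, y, z in mm, then the turn, a rotation vector about the world's x, y, z in rad. In form: [claw, x, y, z, rx, ry, rz, claw, x, y, z, rx, ry, rz, ...]. A call has 1 to 20 rows; each row shifts and turns the commanded pose from where the row before left it; what a row does not reach is not made up. A row lasts 1/12 s, in which the tool goes at most 41.7 mm and 7.16 degrees, less where a joint would pass 70% of its speed; a pose out of reach is approached as far as the arm can. A call is refused whole if a number of a shift passes 41.7 or a number of a turn 0.125, either way. A call with a gripper value outside its range is refused whole. The fingers move at their own pace and stop on an object; FORCE is the grip in N (left out, the last holds). Time passes only in rows, so rows that do not move let the fingers close. It gives the time, the measured TCP pose, the force, the opening and the grip force at its end, in the units of the state.
- r.sense(): the state, without advancing time (a new reading comes with each control period).
- r.grab_frame(name): name is "side" or "top"; returns the picture (480x640x3 uint8, blue, green, red); there is no depth.
- r.camera_info(name): a dict with "fx", "fy", "cx", "cy" (pixels), "k1" (the pictures are not rectified: a ray, as slopes to the right and down, at radius r is drawn at 1 + k1 r^2 times it, then the intrinsics apply), "rvec" (rotation vector, rad) and "tvec" (3), from world to camera coordinates, as OpenCV has them. Camera axes: x right, y down, z forward; pixel columns grow to the right and rows downward; lengths in m; the calibration is good to about 2 mm. A picture is of the moment at which its call begins. camera_info takes no time and is no camera call.
- r.hand_in(): hands the job in; it is judged then, once.
The state is a dict: "clock": time; "qpos": joint angles; "dq": joint speeds; "joint_torque": joint torques, N m; "tool_pos": TCP position; "eef_rot": TCP orientation; "wrist_force": force on the tool from outside, world axes, zero at the start; "wrist_torque": the same for the moment, N m; "grip_width": finger opening in m; "finger_force": force on a finger pad.
Only numpy, scipy, OpenCV 4.12 (cv2) and the standard library are available. Lean on these libraries where they do the work, as an engineer would, in place of code of your own. Each camera call takes 0.05 s, during which the arm holds its last target. There are 200 camera calls.

TASK

Put the tone-wood test strip lengthwise along the squaring board's short side fence, label face up, with its notched (label) end against the end fence, and push it square and flush into the fence corner so that it can be gripped true. Then take it by its plain end, lift it out and present it to the label reader: label face up and level, straight in line with the reader with the notched end leading towards the post and the middle of the label area above the ring mark on the reader's foot, about 17 cm above the bench. Finish while holding it still there, and leave everything else on the bench where it is.

Things in the scene. Friction and masses are not known exactly. Their poses are not given: they have to be found in the camera images.
- strip: loose wood test strip, 150 (its x) x 36 (y) x 14 mm, about 60 g, flat on the bench at any yaw, label face (z) up: the face with 74 mm of dark lacquer in the middle; both ends are bare pale wood. LABEL END = +x end: its +y corner has a square notch, 12 mm along x by 10 along y, through the thickness. Plain end = -x, no notch. Origin: centre of the underside
- label (a point): middle of the label area on the strip's upper face, 56 mm from the strip's centre towards the notched end (19 mm from the end face); axes as the strip's
- plain_end (a point): centre of the strip's plain end face (75 mm from the strip's centre on -x, half way up the thickness).
- board: fixed squaring board: base 230 (its x) x 170 (y) x 12 mm; two fences 20 mm wide, 18 mm high above the base. The end fence crosses the whole +x end; the side fence runs along the -y edge only for the 75 mm next to the end fence, so the other half of a strip in the corner is free on both sides. Origin: centre of the underside
- corner (a point): inner corner of the two fence faces, at the base's upper surface: 95 mm along +x, 65 mm along -y from the board's centre, 12 mm above the bench. Axes as the board's; the inside is towards -x, +y. A flush strip has its centre at x = -75, y = +18 mm from here
- reader: fixed label reader: aluminium foot 5 mm thick, 80 mm wide, with a dark ring mark 44 mm across, from 35 mm before the ring's centre to 180 mm behind it; a post 160 mm behind the ring carries a head 70 to 165 mm behind it and 235 to 325 mm up, looking down at it. Nothing stands above the ring. Origin: on the bench under the ring's centre; +x points to the post
- spot (a point): reading spot: straight above the ring's centre, 170 mm above the bench. Axes as the reader's.
- glue_can: round metal can, 60 mm wide, 75 mm high; origin under its centre
- offcut: plain pale wood offcut, 85 x 50 x 22 mm, no notch; origin under its centre
- chisel: slim tool with wooden handle, 190 mm long, lying along its own x; leave alone
- mallet: hammer with wooden handle, 260 mm long, lying along its own x; leave alone
- lacquer_jar: jar with dark cap, 56 mm wide, 80 mm high; origin under its centre
- spool: small turned wooden spool standing on end, 44 mm wide, 40 mm high; origin under its centre
Not all that is in view belongs to the job. Leave any green or yellow look-alike of the strip alone.

How it is judged:
By the outcome, as a careful person would: the job done as asked, in the order asked, and still so for the second after the job is handed in, while the arm keeps its last pose, push and grip.
It also fails if it takes over 64 s, if anything falls off the work surface, if the arm or the gripper's body presses on something with over 40 N, if the wrist force passes 120 N, or if a joint passes its speed limit or range.

## Working session

There is one attempt and no reset: what is moved stays moved. The work goes in short steps, Python scripts to look and compute and a shell command to move; the robot and the scene stay as the last step left them, time stands still between calls to the robot, and variables do not carry over. Pictures are saved under pics/ and viewed, at most 10 in all, crops included, and the job is handed in when it is done.

```bash
ls; mkdir -p pics; cat > h.py <<'E'
import numpy as np, cv2
from workcell import r
def cam(n):
    c=r.camera_info(n); R=cv2.Rodrigues(np.array(c["rvec"],float))[0]; return c,R,np.array(c["tvec"],float).ravel()
def ray(n,uv):
    c,R,t=cam(n); K=np.array([[c["fx"],0,c["cx"]],[0,c["fy"],c["cy"]],[0,0,1]],float)
    d=np.array([c["k1"],0,0,0],float)
    p=cv2.undistortPoints(np.array(uv,float).reshape(-1,1,2),K,d).reshape(-1,2)
    D=np.c_[p,np.ones(len(p))]@R; return -R.T@t,D
def onz(n,uv,z):
    o,D=ray(n,uv); return o+D*((z-o[2])/D[:,2])[:,None]
def proj(n,P):
    c,R,t=cam(n); K=np.array([[c["fx"],0,c["cx"]],[0,c["fy"],c["cy"]],[0,0,1]],float)
    return cv2.projectPoints(np.array(P,float).reshape(-1,1,3),np.array(c["rvec"],float),t,K,np.array([c["k1"],0,0,0,],float))[0].reshape(-1,2)
def tri(uv1,uv2,n1="top",n2="side"):
    o1,D1=ray(n1,uv1); o2,D2=ray(n2,uv2); out=[]
    for a,b in zip(D1,D2):
        s=np.linalg.lstsq(np.c_[a,-b],o2-o1,rcond=None)[0]
        p,q=o1+a*s[0],o2+b*s[1]; out.append(np.r_[(p+q)/2,np.linalg.norm(p-q)])
    return np.array(out)
E
python3 - <<'E'
from h import *
for n in("top","side"):
    cv2.imwrite(f"pics/{n}0.png",r.grab_frame(n)); c,R,t=cam(n); print(n,c,-R.T@t)
s=r.sense(); print(s)
E
```

```text
pics
top {'fx': 587.6794839855172, 'fy': 587.6794839855172, 'cx': 320.27167526762315, 'cy': 242.64055440935638, 'k1': -0.13226533386737827, 'rvec': array([ 2.2019863 , -2.1466974 ,  0.11469258]), 'tvec': array([0.02269198, 0.49882683, 1.52081511])} [0.34658287 0.04467028 1.56208406]
side {'fx': 458.9446690021025, 'fy': 458.9446690021025, 'cx': 318.0417153059782, 'cy': 243.48974276115544, 'k1': -0.0631197487323585, 'rvec': array([ 0.23346739, -2.86427547,  1.10444662]), 'tvec': array([0.46705977, 0.09935116, 1.07289813])} [0.3514794  0.71405057 0.86355075]
{'clock': 0.1, 'qpos': array([-8.29883121e-01,  3.59283081e-01,  1.11555786e-02, -3.00810739e-04,
       -1.22410594e+00, -2.88109239e-01]), 'dq': array([-2.32759520e-03, -1.46729392e-03,  4.25356918e-03, -8.48222509e-04,
        3.36541766e-05,  1.68002141e-03]), 'joint_torque': array([ 1.02530343e-03, -5.84766233e+01,  2.94110101e+01,  6.95445657e+00,
       -3.18357430e-03, -2.79563167e-06]), 'tool_pos': array([ 0.29510942, -0.60662213,  0.24918178]), 'eef_rot': array([-2.30498349e-04, -2.24422827e-01,  9.74491590e-01,  6.95122567e-04]), 'wrist_force': array([-0.23482747,  0.64661096, -0.06584423]), 'wrist_torque': array([-0.0123205 ,  0.04897981,  0.00737028]), 'finger_force': 0.0, 'grip_width': 0.08541655875001497}
```

View pics/top0.png

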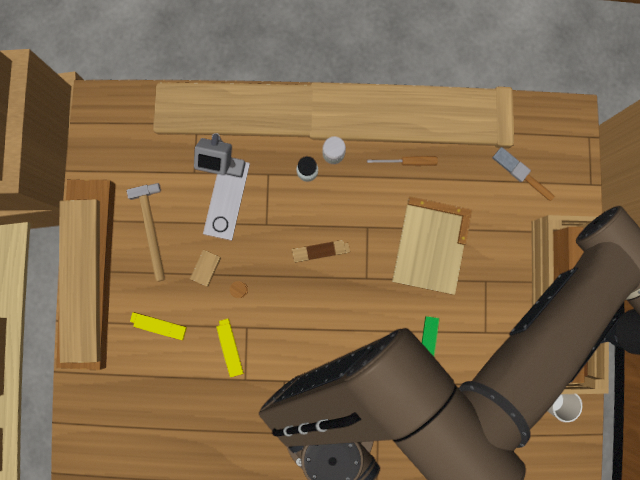

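View pics/side0.png

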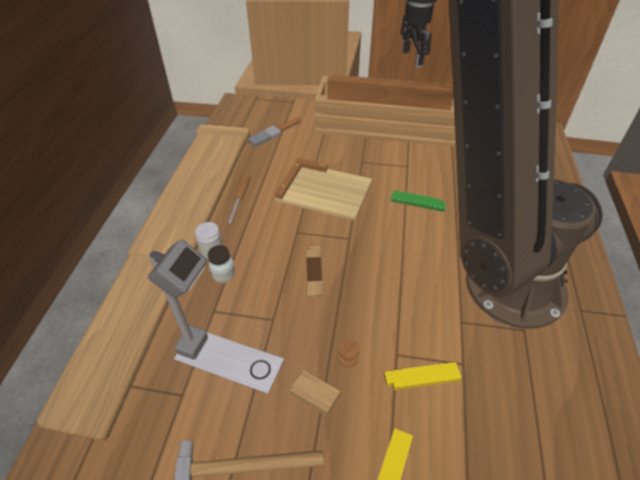

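The pictures show:
- **Strip candidates:** the pale and dark-lacquer piece at top (321,251) / side (314,271), the yellow pieces at top (158,326) and (230,348), the green piece at top (431,337), and the offcut at top (205,268). Only the first is bare wood with dark lacquer in the middle, so it fits.
- **Board:** around top (433,245), with the end fence at the top and the side fence at the upper right.
- **Reader:** ring at top (221,225), post towards (213,155).

Next I confirm with an enlarged crop.

```bash
python3 - <<'E'
from h import *
t=cv2.imread("pics/top0.png"); s=cv2.imread("pics/side0.png")
def cr(im,x,y,w,h,k): return cv2.resize(im[y:y+h,x:x+w],None,fx=k,fy=k,interpolation=cv2.INTER_CUBIC)
A=cr(t,285,231,80,40,5); B=cr(s,292,238,50,66,4.5); 
C=cr(t,385,190,100,110,2.7) 
D=cr(s,270,150,110,72,3.6)
o=np.zeros((600,800,3),np.uint8)
for im,x,y in((A,0,0),(B,410,0),(C,0,210),(D,400,310)):
    h,w=im.shape[:2]; h=min(h,600-y);w=min(w,800-x); o[y:y+h,x:x+w]=im[:h,:w]
cv2.imwrite("pics/crop1.png",o)
# lacquer
for n,im,(x,y,w,h) in(("top",t,(285,231,80,40)),("side",s,(292,238,50,66))):
    g=im[y:y+h,x:x+w].astype(int); m=(g.sum(2)<170).astype(np.uint8)
    k,l,st,ce=cv2.connectedComponentsWithStats(m); i=1+np.argmax(st[1:,4])
    rr=cv2.minAreaRect(cv2.findContours((l==i).astype(np.uint8),0,2)[0][0]); print(n,st[i,4],ce[i]+[x,y],rr)
# ring
for n,im,(x,y,w,h) in(("top",t,(205,212,34,26)),("side",s,(245,355,32,30))):
    g=im[y:y+h,x:x+w].astype(int); m=(g.sum(2)<270).astype(np.uint8)
    k,l,st,ce=cv2.connectedComponentsWithStats(m); i=1+np.argmax(st[1:,4])
    c=cv2.findContours((l==i).astype(np.uint8),0,1)[0][0]; print("ring",n,st[i],cv2.fitEllipse(c)[0][0]+x,cv2.fitEllipse(c)[0][1]+y)
E
```

```text
top 98 [319.44897959 246.68367347] ((34.70588684082031, 15.823531150817871), (5.335783958435059, 25.70877456665039), 75.96376037597656)Traceback (most recent call last):
  File "<stdin>", line 14, in <module>
    return _wrapfunc(a, 'argmax', axis=axis, out=out, **kwds)
    return bound(*args, **kwds)
ValueError: attempt to get argmax of an empty sequence
```

View pics/crop1.png

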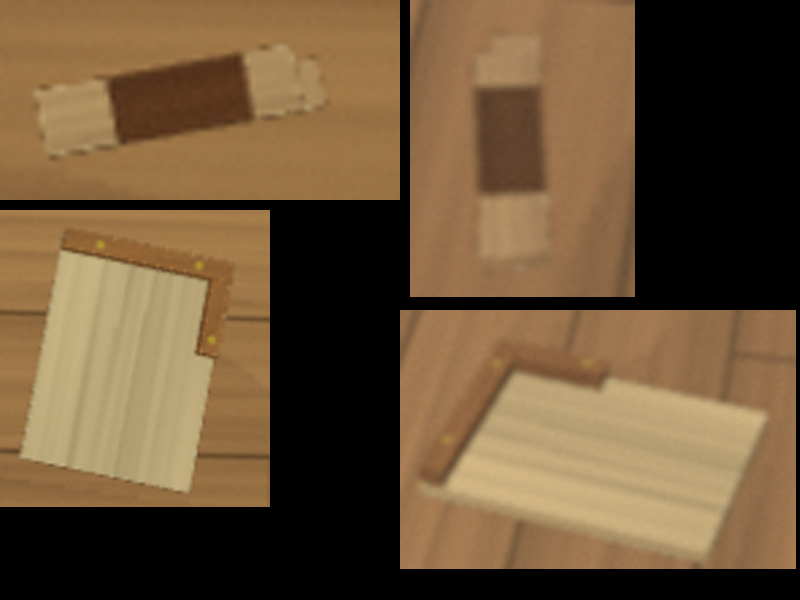

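The crop confirms the strip: lacquer in the middle, bare ends, and the notch at the top-view right end on its upper corner, about top (346,243). So strip +x points roughly to world -y. The board's inner corner is near top (463,216) and side (302,168). Now I measure in both views.

```bash
cat > m.py <<'E'
from h import *
def refine(im,pts,ch=None):
    return pts
def big(m):
    k,l,st,ce=cv2.connectedComponentsWithStats(m.astype(np.uint8)); i=1+np.argmax(st[1:,4]); return (l==i).astype(np.uint8)
def mask(im,roi,f,k=6):
    x,y,w,h=roi; g=cv2.resize(im[y:y+h,x:x+w],None,fx=k,fy=k,interpolation=cv2.INTER_CUBIC).astype(float)
    return big(f(g))
def poly(m,roi,eps,k=6):
    c=max(cv2.findContours(m,0,cv2.CHAIN_APPROX_NONE)[0],key=cv2.contourArea); a=cv2.approxPolyDP(c,eps,True)[:,0]
    # refine corners by intersecting fitted edge lines
    c=c[:,0].astype(float); idx=[int(np.argmin(np.abs(c-p).sum(1))) for p in a]; L=[]
    for i,j in zip(idx,idx[1:]+idx[:1]):
        s=c[i:j] if j>i else np.r_[c[i:],c[:j]]; n=len(s); s=s[int(.2*n):max(int(.8*n),int(.2*n)+2)]
        vx,vy,x0,y0=cv2.fitLine(s.astype(np.float32),cv2.DIST_HUBER,0,.01,.01).ravel(); L.append(np.array([vy,-vx,-(vy*x0-vx*y0)]))
    P=[]
    for q,e in zip([L[-1]]+L[:-1],L):
        z=np.cross(q,e); P.append(z[:2]/z[2])
    return (np.array(P)+.5)/k-.5+np.array(roi[:2])
E
python3 - <<'E'
from m import *
t=cv2.imread("pics/top0.png"); s=cv2.imread("pics/side0.png")
R=dict(top=(285,231,80,40),side=(292,238,50,66)); I=dict(top=t,side=s)
for n in I:
    p=poly(mask(I[n],R[n],lambda g:g.sum(2)<235),R[n],20); print("lac",n,p.round(2).tolist()); print(onz(n,p,.014).round(4).tolist())
RB=dict(top=(385,190,100,115),side=(268,150,112,75))
for n in I:
    x,y,w,h=RB[n]; print(n,"base",I[n][245 if n=="top" else 195,430 if n=="top" else 325])
    p=poly(mask(I[n],RB[n],lambda g:(g[...,0]>95)&(g.sum(2)>400)),RB[n],14); print("board",n,p.round(2).tolist()); print(onz(n,p,.012).round(4).tolist())
RR=dict(top=(208,213,26,24),side=(246,357,30,25))
for n in I:
    m=mask(I[n],RR[n],lambda g:g.sum(2)<330)
    c=max(cv2.findContours(m,0,1)[0],key=cv2.contourArea); e=cv2.fitEllipse(c); q=(np.array([e[0]])+.5)/6-.5+RR[n][:2]; print("ring",n,q,np.array(e[1])/6,onz(n,q,.005))
RF=dict(top=(195,155,60,90),side=(170,325,120,70))
for n in I:
    m=mask(I[n],RF[n],lambda g:(g[...,0]>125)); m=cv2.morphologyEx(m,cv2.MORPH_CLOSE,np.ones((31,31)))
    p=poly(m,RF[n],18); print("foot",n,p.round(1).tolist()); print(onz(n,p,.005).round(4).tolist())
E
```

```text
lac top [[332.59, 241.36], [306.08, 246.25], [308.63, 259.3], [334.9, 254.48]]
[[0.5034, 0.0028, 0.014], [0.4885, 0.0726, 0.014], [0.4541, 0.0649, 0.014], [0.4687, -0.0041, 0.014]]
lac side [[319.5, 257.4], [306.99, 258.03], [307.16, 279.97], [320.87, 279.35]]
[[0.4699, -0.0006, 0.014], [0.4996, 0.0062, 0.014], [0.4871, 0.0722, 0.014], [0.4559, 0.0653, 0.014]]
top base [119 166 186]
board top [[407.18, 204.44], [392.13, 280.95], [454.27, 293.97], [463.56, 245.12], [456.03, 243.1], [461.17, 216.55]]
[[0.6082, -0.195, 0.012], [0.4025, -0.1571, 0.012], [0.3717, -0.3237, 0.012], [0.5026, -0.3482, 0.012], [0.5075, -0.3277, 0.012], [0.5796, -0.3417, 0.012]]
side base [124 170 196]
board side [[274.64, 198.49], [276.09, 199.9], [353.77, 219.44], [371.39, 178.2], [327.9, 168.22], [325.09, 172.45], [301.87, 167.29], [281.25, 199.37]]
[[0.6265, -0.1928, 0.012], [0.6213, -0.1878, 0.012], [0.4024, -0.1462, 0.012], [0.371, -0.3219, 0.012], [0.5014, -0.3469, 0.012], [0.5066, -0.3263, 0.012], [0.578, -0.3391, 0.012], [0.6077, -0.1922, 0.012]]
ring top [[219.9698499  223.95254008]] [15.54348628 15.67648188] [[0.54332185 0.30500012 0.005     ]]
ring side [[259.8323733  369.33165614]] [18.12964249 20.45550537] [[0.54258368 0.30638647 0.005     ]]
foot top [[94.9, 824.2], [242.0, 177.6], [216.9, 172.6], [202.4, 233.6], [231.3, 239.8]]
[[-1.3884, 0.7096, 0.005], [0.671, 0.251, 0.005], [0.6833, 0.3197, 0.005], [0.5162, 0.3511, 0.005], [0.5014, 0.2729, 0.005]]
foot side [[172.8, 358.7], [267.6, 393.4], [283.8, 358.1], [210.1, 333.0], [194.8, 359.3], [176.7, 353.2]]
[[0.7272, 0.3138, 0.005], [0.515, 0.354, 0.005], [0.4997, 0.2736, 0.005], [0.6697, 0.2413, 0.005], [0.6814, 0.3071, 0.005], [0.7239, 0.3002, 0.005]]
```

Heights and sizes agree across the views:
- **Lacquer:** 71 x 36 mm at z about 14 mm.
- **End fence inner face:** 150 mm.
- **Ring:** (0.543, 0.306), reader yaw -10.7°.
- **Board:** yaw -10.85°, corner (0.579, -0.3405).
- **Strip:** centre (0.4785, 0.035), yaw -78.1°.

I check the triangulated heights while moving over the plain end.

```bash
python3 - <<'E'
from m import *
T=[[332.59,241.36],[306.08,246.25],[308.63,259.3],[334.9,254.48],[461.17,216.55],[456.03,243.1],[454.27,293.97],[219.97,223.95]]
S=[[306.99,258.03],[307.16,279.97],[320.87,279.35],[319.5,257.4],[301.87,167.29],[325.09,172.45],[371.39,178.2],[259.83,369.33]]
print(tri(T,S).round(4))
E
python3 -m pendant '[85,15,34.6,0,0,0,0.0663,85,15,34.6,0,0,0,0.0663,85,15,34.6,0,0,0,0.0663,85,15,34.6,0,0,0,0.0663,85,15,34.6,0,0,0,0.0663,85,15,34.6,0,0,0,0.0663,85,15,34.6,0,0,0,0.0663,85,15,34.6,0,0,0,0.0663,85,15,34.6,0,0,0,0.0663,85,15,34.6,0,0,0,0.0663,85,2.2,34.6,0,0,0,0.0663,85,2.2,34.6,0,0,0,0.0663,85,2.2,34.6,0,0,0,0.0663,85,2.2,34.6,0,0,0,0.0663,85,2.2,34.6,0,0,0,0.0663,85,2.2,34.6,0,0,0,0.0663,85,2.2,34.6,0,0,0,0.0663,85,2.2,34.6,0,0,0,0.0663,85,2.2,34.6,0,0,0,0.0663,85,2.2,34.6,0,0,0,0.0663]' 60
```

```text
[[ 5.021e-01  2.500e-03  9.600e-03  3.500e-03]
 [ 4.878e-01  7.250e-02  1.440e-02  1.400e-03]
 [ 4.550e-01  6.500e-02  1.370e-02  1.700e-03]
 [ 4.697e-01 -4.200e-03  9.800e-03  1.500e-03]
 [ 5.794e-01 -3.425e-01  9.300e-03  1.200e-03]
 [ 5.073e-01 -3.281e-01  1.040e-02  7.000e-04]
 [ 3.714e-01 -3.241e-01  1.010e-02  7.000e-04]
 [ 5.434e-01  3.053e-01  2.700e-03  5.000e-04]]
clock: 1.77
tool_pos: [0.4668, 0.0867, 0.25]
eef_rot: [-0.0, 0.778, -0.629, -0.0]
wrist_force: [0.3, -0.3, 0.2]
grip_width: 0.0848
finger_force: 0.0
```

```bash
python3 -m pendant '[85,0,-0.5,-35,0,0,0,85,0.5,-0.5,-35,0,0,-0.003,85,0.5,0,-35,0,0,0,85,0,0,-35,0,0,0,85,0,0,-35,0,0,0,85,0,0,-25,0,0,0,85,0,0,-13,0,0,0,85,0,0,-12,0,0,0,85,0,0,0,0,0,0,40,0,0,0,0,0,0,30,0,0,0,0,0,0,30,0,0,0,0,0,0,30,0,0,0,0,0,0,30,0,0,0,0,0,0,30,0,0,0,0,0,0,30,0,0,0,0,0,0]' 60
```

```text
clock: 3.1
tool_pos: [0.469, 0.0845, 0.0263]
eef_rot: [-0.001, 0.776, -0.631, 0.0]
wrist_force: [-2.2, 0.2, 8.2]
grip_width: 0.0335
finger_force: 59.3
```

```bash
python3 -m pendant '[30,0,0,10,0,0,0,30,0,0,25,0,0,0,30,0,0,35,0,0,0,30,0,0,35,0,0,0,30,0,0,0,0,0,0,30,0,0,0,0,0,0]' 60; python3 - <<'E'
from m import *
f={n:r.grab_frame(n) for n in("top","side")}
for n in f: cv2.imwrite(f"pics/{n}1.png",f[n])
t,s=f["top"],f["side"]
cv2.imwrite("pics/l1.png",np.hstack([cv2.resize(t[190:310,250:400],(600//2*4//3,320)),cv2.resize(s[180:330,240:390],(320,320))]))
print(r.sense()["tool_pos"],r.sense()["grip_width"])
E
```

```text
clock: 3.6
tool_pos: [0.4695, 0.0849, 0.1328]
eef_rot: [-0.003, 0.776, -0.631, 0.001]
wrist_force: [-0.7, 0.2, -0.3]
grip_width: 0.0334
finger_force: 60.1
[0.46789083 0.0839384  0.13015288] 0.03404257360556367
```

View pics/l1.png

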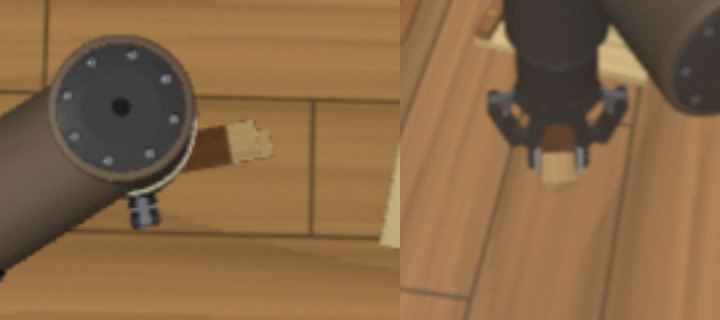

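Strip held by the plain end, lifted and level, with the notched end at crop (260,140). Now I carry it to above the corner with a few mm of clearance.

```bash
python3 -m pendant '[30,-0.75,-23.75,0,0,0,0.0736,30,-0.75,-23.75,0,0,0,0.0736,30,-0.75,-23.75,0,0,0,0.0736,30,-0.75,-23.75,0,0,0,0.0736,30,-0.75,-23.75,0,0,0,0.0736,30,-0.75,-23.75,0,0,0,0.0736,30,-0.75,-23.75,0,0,0,0.0736,30,-0.75,-23.75,0,0,0,0.0736,30,-0.75,-23.75,0,0,0,0.0736,30,-0.75,-23.75,0,0,0,0.0736,30,-0.75,-23.75,0,0,0,0.0736,30,-0.75,-23.75,0,0,0,0.0736,30,-0.75,-23.75,0,0,0,0.0736,30,-0.75,-23.75,0,0,0,0.0736,30,-0.75,-23.75,0,0,0,0.0736,30,-0.75,-23.75,0,0,0,0.0736,30,0,0,-20,0,0,0,30,0,0,-30,0,0,0,30,0,0,-15,0,0,0,30,0,0,0,0,0,0]' 60; python3 - <<'E'
from m import *
f={n:r.grab_frame(n) for n in("top","side")}
for n in f: cv2.imwrite(f"pics/{n}2.png",f[n])
t,s=f["top"],f["side"]
cv2.imwrite("pics/l2.png",np.hstack([cv2.resize(t[190:310,380:500],(400,400)),cv2.resize(s[140:230,260:380],(400,400))]))
print(r.sense()["tool_pos"],r.sense()["eef_rot"])
E
```

```text
clock: 5.37
tool_pos: [0.4527, -0.2952, 0.0603]
eef_rot: [-0.001, 0.995, -0.095, -0.004]
wrist_force: [-0.3, 0.2, -1.7]
grip_width: 0.0333
finger_force: 60.1
[ 0.45540597 -0.29586967  0.06393004] [-1.11905101e-04  9.95582133e-01 -9.38795995e-02 -1.68077983e-03]
```

View pics/l2.png

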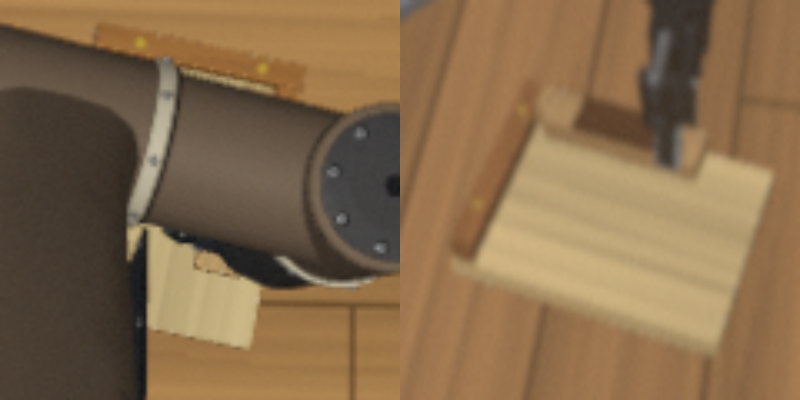

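The strip is over the corner, roughly parallel to the side fence and with its notched end by the end fence. In the crop the lacquer/notch-side edge is at about (588,98)-(575,132). I check clearance numerically before lowering.

```bash
python3 - <<'E'
from m import *
s=cv2.imread("pics/side2.png"); a=np.radians(-10.85); c=np.array([.579,-.3415]); 
B=lambda P:(P[:,:2]-c)@np.array([[np.cos(a),-np.sin(a)],[np.sin(a),np.cos(a)]])
roi=(300,150,50,45); m=mask(s,roi,lambda g:(g.sum(2)<265)&(g[...,2]>g[...,0]+30)); p=poly(m,roi,12)
print(p.round(1).tolist()); print((B(onz("side",p,.054))*1000).round(1).tolist())
q=[[260+(x-400)/3.333,140+y/4.444] for x,y in [(545,84),(540,122),(588,98),(575,134),(706,130),(697,160)]]
print((B(onz("side",q,.054))*1000).round(1).tolist())
# expected strip corners rel. corner, TCP cmd .456,-.296
print(proj("side",[[*(c+np.array([[np.cos(a),-np.sin(a)],[np.sin(a),np.cos(a)]])@v),.054] for v in np.array([[-.004,.004],[-.004,.040],[-.042,.004],[-.042,.04],[-.154,.004],[-.154,.04]])]).round(1).tolist())
print(np.round(q,1).tolist())
E
```

```text
[[332.2, 155.2], [330.7, 156.1], [332.0, 165.2], [315.7, 161.3], [311.6, 168.3], [334.9, 173.5], [331.4, 157.3]]
[[-84.1, -30.5], [-81.2, -25.3], [-98.6, 13.3], [-49.2, 12.1], [-49.5, 45.9], [-118.2, 45.2], [-85.2, -20.5]]
[[-12.4, 13.8], [-22.8, 51.6], [-52.3, 14.9], [-54.8, 52.8], [-156.6, 11.5], [-158.4, 42.2]]
[[302.0, 156.3], [297.4, 163.6], [314.4, 159.1], [309.9, 166.5], [351.7, 167.5], [347.8, 175.2]]
[[303.5, 158.9], [302.0, 167.5], [316.4, 162.1], [312.5, 170.2], [351.8, 169.3], [349.1, 176.0]]
```

```bash
python3 -m pendant '[30,0,0,-15,0,0,0,30,0,0,-8,0,0,0,30,0,0,-2,0,0,0,30,0,0,-2,0,0,0,30,0,0,0,0,0,0]' 60; python3 - <<'E'
from m import *
s=r.grab_frame("side"); cv2.imwrite("pics/side3.png",s); a=np.radians(-10.85); c=np.array([.579,-.3415]); 
B=lambda P:(P[:,:2]-c)@np.array([[np.cos(a),-np.sin(a)],[np.sin(a),np.cos(a)]])
roi=(300,150,50,45); m=mask(s,roi,lambda g:(g.sum(2)<265)&(g[...,2]>g[...,0]+30)); p=poly(m,roi,12)
print(p.round(1).tolist()); print((B(onz("side",p,.027))*1000).round(1).tolist())
cv2.imwrite("pics/l3.png",cv2.resize(s[145:215,280:380],(800,560),interpolation=cv2.INTER_CUBIC))
E
```

```text
clock: 5.88
tool_pos: [0.4566, -0.296, 0.0386]
eef_rot: [0.0, 0.996, -0.094, 0.0]
wrist_force: [0.2, -0.3, -0.4]
grip_width: 0.0336
finger_force: 60.1
[[332.5, 161.9], [329.3, 163.1], [332.0, 172.3], [325.2, 170.6], [326.2, 168.3], [315.3, 166.2], [311.0, 174.5], [333.9, 179.8], [330.3, 164.0]]
[[-84.0, -34.7], [-77.1, -26.0], [-98.6, 11.4], [-77.7, 11.0], [-76.7, 0.0], [-43.8, 1.6], [-45.4, 41.3], [-114.3, 41.0], [-81.4, -22.9]]
```

View pics/l3.png

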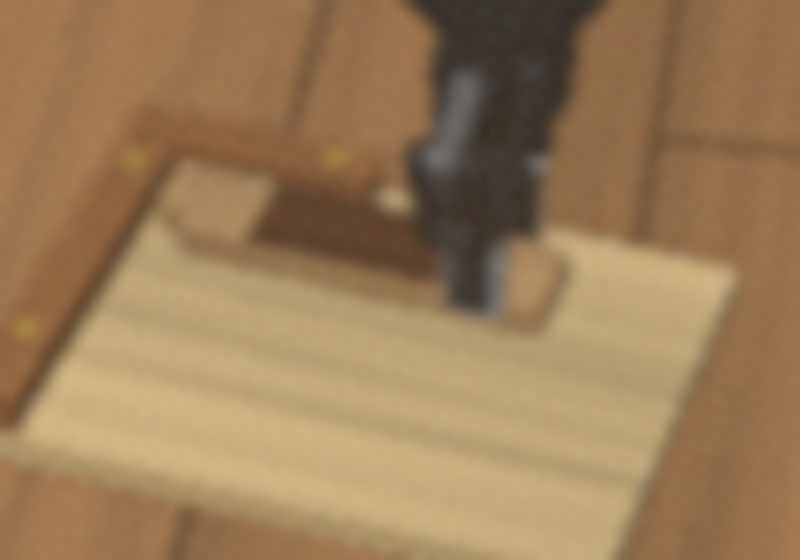

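Strip lies just over the base inside the corner, front end at crop (165,215), with small gaps to both fences. I release it and back off upward.

```bash
python3 -m pendant '[30,0,0,-1,0,0,0,45,0,0,0,0,0,0,60,0,0,0,0,0,0,70,0,0,0,0,0,0,70,0,0,0,0,0,0,70,0,0,15,0,0,0,30,0,0,25,0,0,0,0,0,0,25,0,0,0,0,0,0,0,0,0,0,0,0,0,0,0,0,0,0,0,0,0,0,0,0,0,0,0,0,0,0,0]' 30; python3 - <<'E'
from m import *
s=r.grab_frame("side"); cv2.imwrite("pics/side4.png",s); a=np.radians(-10.85); c=np.array([.579,-.3415]); 
B=lambda P:(P[:,:2]-c)@np.array([[np.cos(a),-np.sin(a)],[np.sin(a),np.cos(a)]])
roi=(300,150,50,45); m=mask(s,roi,lambda g:(g.sum(2)<265)&(g[...,2]>g[...,0]+30)); p=poly(m,roi,12)
print(p.round(1).tolist()); print((B(onz("side",p,.026))*1000).round(1).tolist())
cv2.imwrite("pics/l4.png",cv2.resize(s[145:215,280:380],(800,560),interpolation=cv2.INTER_CUBIC))
E
```

```text
clock: 6.93
tool_pos: [0.4556, -0.2958, 0.1012]
eef_rot: [-0.0, 0.996, -0.094, -0.001]
wrist_force: [0.4, 0.3, -0.5]
grip_width: -0.0
finger_force: 0.0
[[311.0, 174.6], [333.4, 179.8], [337.3, 173.2], [325.8, 170.8], [326.3, 168.3], [315.0, 166.0]]
[[-45.1, 40.6], [-112.8, 40.2], [-113.8, 9.1], [-79.1, 10.0], [-76.5, -1.5], [-42.0, -0.2]]
```

View pics/l4.png

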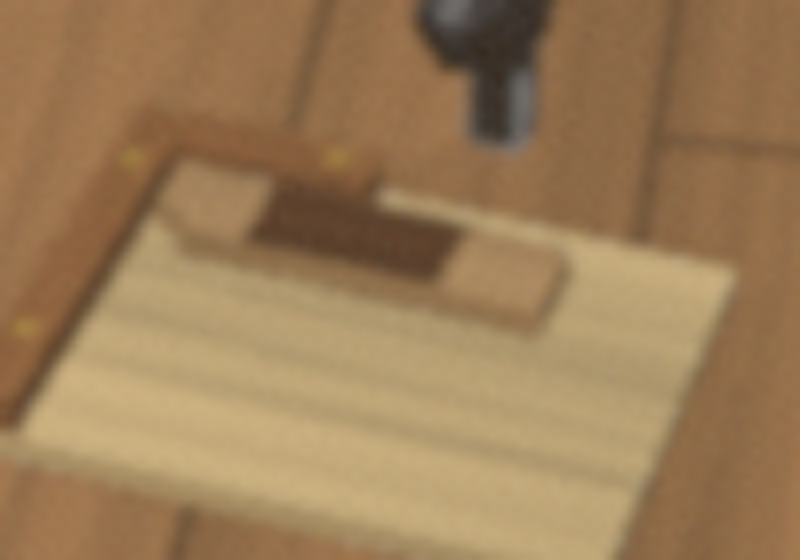

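The strip is flat in the corner: lacquer front edge at crop (270,185), plain end at (570,270), and a few mm of gap. First I push its long side towards the side fence with closed fingers, beside the fenced half.

```bash
python3 -m pendant '[0,30,9,0,0,0,0,0,30,9,0,0,0,0,0,31.2,9.3,0,0,0,0,0,0,0,-30,0,0,0,0,0,0,-25,0,0,0,0,0,0,-10,0,0,0,0,0,0,0,0,0,0,0,-0.4,-2,0,0,0,0,0,-0.4,-2,0,0,0,0,0,-0.4,-2,0,0,0,0,0,-0.4,-2,0,0,0,0,0,-0.4,-2,0,0,0,0,0,-0.4,-2,0,0,0,0,0,0,0,0,0,0,0]'; python3 -m pendant '[0,-0.2,-1,0,0,0,0,0,-0.2,-1,0,0,0,0]'; python3 -m pendant '[0,-0.2,-1,0,0,0,0,0,-0.2,-1,0,0,0,0]';
```

```text
clock: 8.15
tool_pos: [0.5451, -0.2811, 0.0375]
eef_rot: [0.0, 0.996, -0.094, 0.0]
wrist_force: [0.0, 0.3, -0.1]
grip_width: 0.0004
finger_force: 0.0
clock: 8.32
tool_pos: [0.5446, -0.2827, 0.0371]
eef_rot: [-0.0, 0.996, -0.094, 0.0]
wrist_force: [0.4, -0.2, -0.1]
grip_width: -0.0004
finger_force: 0.1
clock: 8.48
tool_pos: [0.5444, -0.2847, 0.037]
eef_rot: [-0.0, 0.996, -0.094, 0.0]
wrist_force: [0.1, 1.1, 0.2]
grip_width: -0.0001
finger_force: 0.3
```

```bash
python3 -m pendant '[0,-0.2,-1,0,0,0,0,0,-0.2,-1,0,0,0,0]'; python3 -m pendant '[0,-0.2,-1,0,0,0,0,0,-0.2,-1,0,0,0,0]'; python3 -m pendant '[0,-0.2,-1,0,0,0,0,0,-0.2,-1,0,0,0,0]'
```

```text
clock: 8.65
tool_pos: [0.5437, -0.2866, 0.037]
eef_rot: [-0.0, 0.996, -0.094, -0.0]
wrist_force: [-1.1, 2.6, 2.9]
grip_width: -0.0001
finger_force: 1.6
clock: 8.82
tool_pos: [0.5433, -0.2877, 0.0369]
eef_rot: [-0.001, 0.996, -0.094, -0.0]
wrist_force: [0.7, 12.3, 3.9]
grip_width: -0.0001
finger_force: 6.9
clock: 8.98
tool_pos: [0.5433, -0.2882, 0.0369]
eef_rot: [-0.001, 0.996, -0.094, 0.0]
wrist_force: [1.1, 23.0, 6.6]
grip_width: 0.0001
finger_force: 11.8
```

```bash
python3 - <<'E'
from m import *
t=r.grab_frame("top");s=r.grab_frame("side"); cv2.imwrite("pics/side5.png",s)
print(r.sense()["wrist_force"],r.sense()["tool_pos"])
cv2.imwrite("pics/l5.png",cv2.resize(s[145:215,280:380],(800,560),interpolation=cv2.INTER_CUBIC))
E
```

```text
[ 0.59331465 18.01024151  6.1265813 ] [ 0.54329448 -0.28796803  0.03690563]
```

View pics/l5.png

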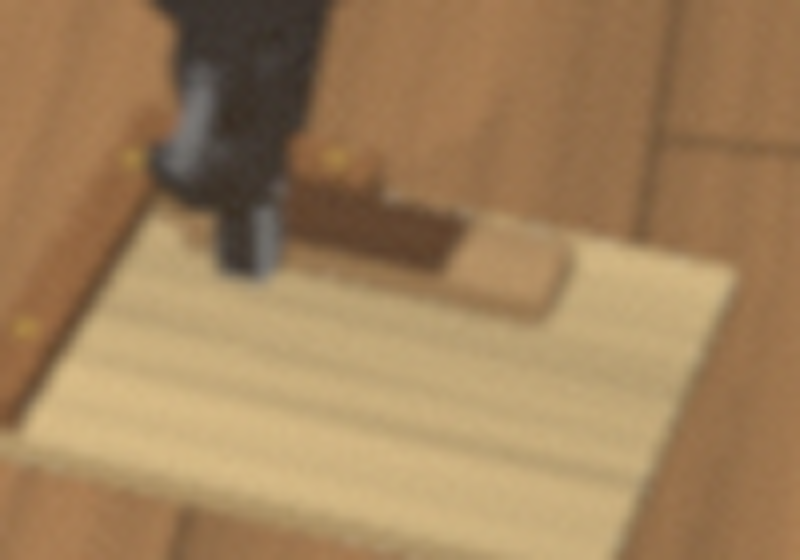

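Strip is flush on the side fence: lacquer edge parallel to it, and the force rose stiffly to 18 N. I back off, go round to the plain end and push towards the end fence.

```bash
python3 -m pendant '[0,0.9,4.9,0,0,0,0,0,1,4.9,0,0,0,0,0,0,0,30,0,0,0,0,-34,-2.5,5,0,0,0,0,-34,-2.5,0,0,0,0,0,-34,-2.5,0,0,0,0,0,-34.3,-2.6,0,0,0,0,0,0,0,-20,0,0,0,0,0,0,-15,0,0,0,0,0,0,0,0,0,0,0,2,-0.4,0,0,0,0,0,2,-0.4,0,0,0,0,0,2,-0.4,0,0,0,0,0,2,-0.4,0,0,0,0,0,0,0,0,0,0,0]'; python3 -m pendant '[0,1,-0.2,0,0,0,0,0,1,-0.2,0,0,0,0]';python3 -m pendant '[0,1,-0.2,0,0,0,0,0,1,-0.2,0,0,0,0]';python3 -m pendant '[0,1,-0.2,0,0,0,0,0,1,-0.2,0,0,0,0]'
```

```text
clock: 10.33
tool_pos: [0.4178, -0.2927, 0.0375]
eef_rot: [0.0, 0.996, -0.094, 0.001]
wrist_force: [0.3, 0.6, 0.8]
grip_width: 0.0002
finger_force: 0.0
clock: 10.5
tool_pos: [0.4188, -0.2929, 0.0372]
eef_rot: [0.0, 0.996, -0.094, 0.0]
wrist_force: [0.6, -0.1, -0.7]
grip_width: 0.0004
finger_force: 0.0
clock: 10.67
tool_pos: [0.4207, -0.2934, 0.037]
eef_rot: [-0.0, 0.996, -0.094, 0.0]
wrist_force: [-1.0, -0.2, 0.7]
grip_width: 0.0
finger_force: 0.0
clock: 10.83
tool_pos: [0.4226, -0.2937, 0.037]
eef_rot: [-0.0, 0.996, -0.094, -0.0]
wrist_force: [-1.0, -0.6, 0.5]
grip_width: -0.0002
finger_force: 0.2
```

```bash
for i in 1; do python3 -m pendant '[0,1,-0.2,0,0,0,0,0,1,-0.2,0,0,0,0]'; done; python3 -m pendant '[0,1,-0.2,0,0,0,0,0,1,-0.2,0,0,0,0]'; python3 -m pendant '[0,1,-0.2,0,0,0,0]';  python3 -m pendant '[0,1,-0.2,0,0,0,0]'
```

```text
clock: 11.0
tool_pos: [0.4247, -0.2942, 0.037]
eef_rot: [-0.0, 0.996, -0.094, -0.0]
wrist_force: [0.1, -0.6, 0.1]
grip_width: 0.0002
finger_force: 0.2
clock: 11.17
tool_pos: [0.4263, -0.2945, 0.0369]
eef_rot: [-0.0, 0.996, -0.094, -0.001]
wrist_force: [-3.2, 1.0, 2.0]
grip_width: -0.0002
finger_force: 1.6
clock: 11.25
tool_pos: [0.4263, -0.2945, 0.0367]
eef_rot: [-0.0, 0.996, -0.094, -0.001]
wrist_force: [-6.9, 1.2, 4.4]
grip_width: -0.0
finger_force: 3.3
clock: 11.33
tool_pos: [0.4263, -0.2945, 0.0365]
eef_rot: [-0.0, 0.996, -0.094, -0.002]
wrist_force: [-8.1, 2.4, 7.1]
grip_width: -0.0001
finger_force: 4.3
```

```bash
python3 -m pendant '[0,1,-0.2,0,0,0,0,0,0,0,0,0,0,0]'; python3 -m pendant '[0,-5,1,0,0,0,0,0,-5,1,0,0,0,0,0,0,0,40,0,0,0,0,0,0,25,0,0,0]' ; python3 - <<'E'
from m import *
t=r.grab_frame("top");s=r.grab_frame("side"); cv2.imwrite("pics/side6.png",s); a=np.radians(-10.85); c=np.array([.579,-.3415]); 
B=lambda P:(P[:,:2]-c)@np.array([[np.cos(a),-np.sin(a)],[np.sin(a),np.cos(a)]])
roi=(300,150,50,45); m=mask(s,roi,lambda g:(g.sum(2)<265)&(g[...,2]>g[...,0]+30)); p=poly(m,roi,12)
print(p.round(1).tolist()); print((B(onz("side",p,.026))*1000).round(1).tolist())
cv2.imwrite("pics/l6.png",cv2.resize(s[145:215,280:380],(800,560),interpolation=cv2.INTER_CUBIC))
E
```

```text
clock: 11.5
tool_pos: [0.4264, -0.2945, 0.0363]
eef_rot: [-0.001, 0.996, -0.094, -0.003]
wrist_force: [-9.5, 1.5, 5.7]
grip_width: -0.0002
finger_force: 4.4
clock: 11.83
tool_pos: [0.4195, -0.2933, 0.1032]
eef_rot: [0.0, 0.996, -0.094, -0.0]
wrist_force: [1.6, 0.0, 1.3]
grip_width: -0.0002
finger_force: 0.0
[[309.9, 173.4], [332.8, 178.4], [336.2, 171.6], [327.3, 169.3], [327.2, 168.1], [314.1, 165.3]]
[[-40.2, 36.5], [-109.1, 35.2], [-108.2, 3.0], [-80.8, 2.0], [-78.9, -3.0], [-38.6, -2.3]]
```

View pics/l6.png

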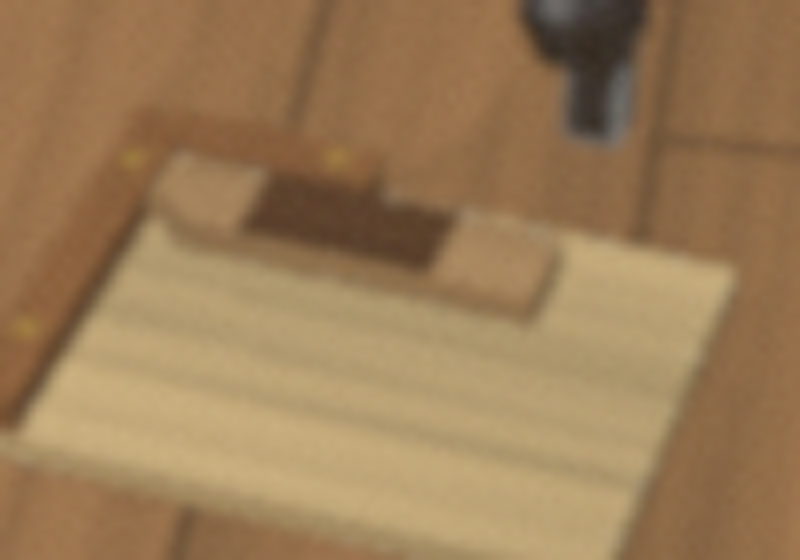

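Strip appears flush on both fences: no gap at crop (160,190) nor along (180,155)-(375,185). One light confirming side push, since the end push could have disturbed it.

```bash
python3 -m pendant '[0,31.5,4.2,0,0,0,0,0,31.5,4.2,0,0,0,0,0,31.5,4.2,0,0,0,0,0,31.7,4.2,0,0,0,0,0,0,0,-30,0,0,0,0,0,0,-25,0,0,0,0,0,0,-10,0,0,0,0,-0.6,-3,0,0,0,0,0,-0.6,-3,0,0,0,0,0,-0.4,-2,0,0,0,0,0,-0.2,-1,0,0,0,0]'; python3 -m pendant '[0,-0.2,-1,0,0,0,0,0,-0.2,-1,0,0,0,0]'; python3 -m pendant '[0,-0.2,-1,0,0,0,0,0,-0.2,-1,0,0,0,0,0,0,0,0,0,0,0]'
```

```text
clock: 12.85
tool_pos: [0.5449, -0.2862, 0.0387]
eef_rot: [0.0, 0.996, -0.094, 0.001]
wrist_force: [-0.1, 0.3, 1.1]
grip_width: 0.0005
finger_force: 0.0
clock: 13.02
tool_pos: [0.5441, -0.2877, 0.0382]
eef_rot: [0.0, 0.996, -0.094, 0.001]
wrist_force: [0.9, 0.2, 2.6]
grip_width: 0.0002
finger_force: 0.8
clock: 13.27
tool_pos: [0.5441, -0.2893, 0.0382]
eef_rot: [0.0, 0.996, -0.094, 0.001]
wrist_force: [-0.3, 3.7, 6.0]
grip_width: -0.0004
finger_force: 3.3
```

```bash
python3 -m pendant '[0,-0.2,-1,0,0,0,0,0,0,0,0,0,0,0]'; python3 -m pendant '[0,0.9,4.9,0,0,0,0,0,1,4.9,0,0,0,0,0,0,0,35,0,0,0,20,0,0,30,0,0,0,60,-30,-6.4,0,0,0,0,60,-30,-6.4,0,0,0,0,60,-30,-6.4,0,0,0,0,60,0,0,0,0,0,0,60,0,0,-30,0,0,0,60,0,0,-24,0,0,0,60,0,0,-12,0,0,0,60,0,0,0,0,0,0]'; python3 -m pendant '[45,0,0,0,0,0,0,30,0,0,0,0,0,0,30,0,0,0,0,0,0,30,0,0,0,0,0,0,30,0,0,0,0,0,0,30,0,0,0,0,0,0]' 80
```

```text
clock: 13.43
tool_pos: [0.5441, -0.2902, 0.0382]
eef_rot: [0.0, 0.996, -0.094, 0.001]
wrist_force: [0.5, 3.4, 6.5]
grip_width: 0.0001
finger_force: 3.4
clock: 14.43
tool_pos: [0.4528, -0.299, 0.0333]
eef_rot: [-0.001, 0.996, -0.094, -0.003]
wrist_force: [-0.8, 0.4, 0.2]
grip_width: 0.0603
finger_force: 0.0
clock: 14.93
tool_pos: [0.4556, -0.2999, 0.0373]
eef_rot: [0.0, 0.996, -0.094, 0.001]
wrist_force: [-1.9, 1.9, 6.7]
grip_width: 0.0334
finger_force: 80.3
```

The second push gave an odd, soft reading, so I check numerically that the strip still lies flush before lifting.

```bash
python3 - <<'E'
from m import *
s=r.grab_frame("side"); cv2.imwrite("pics/side7.png",s); a=np.radians(-10.85); c=np.array([.579,-.3415]); 
B=lambda P:(P[:,:2]-c)@np.array([[np.cos(a),-np.sin(a)],[np.sin(a),np.cos(a)]])
for n in(6,7):
    I=cv2.imread(f"pics/side{n}.png")
    roi=(300,150,26,45); m=mask(I,roi,lambda g:(g.sum(2)<265)&(g[...,2]>g[...,0]+30)); p=poly(m,roi,10)
    print(n,p.round(1).tolist()); print((B(onz("side",p,.026))*1000).round(1).tolist())
A=cv2.imread("pics/side6.png").astype(int); d=np.abs(A-s).sum(2); ys,xs=np.where(d[150:185,296:330]>90); print(len(xs), np.c_[xs+296,ys+150].tolist()[:40])
print(r.sense()["wrist_force"],r.sense()["tool_pos"])
E
```

```text
6 [[314.1, 165.3], [309.9, 173.4], [325.4, 176.7], [325.4, 167.7]]
[[-38.5, -2.2], [-40.2, 36.8], [-87.0, 35.2], [-73.3, -3.0]]
7 [[314.1, 165.6], [310.0, 173.3], [325.4, 177.1], [325.4, 168.1]]
[[-38.9, -1.1], [-40.3, 35.9], [-87.6, 37.0], [-73.9, -1.3]]
0 []
[-1.83635827  1.69065881  6.6236893 ] [ 0.45560257 -0.29987486  0.0373005 ]
```

The strip hasn't moved: the same lacquer corners to 0.4 px and no changed pixels. Now I lift it and carry it to the reader.

```bash
python3 -m pendant '[30,0,0,8,0,0,0,30,0,0,25,0,0,0,30,0,0,40,0,0,0,30,0,0,40,0,0,0,30,0,0,31,0,0,0,30,0,0,0,0,0,0,30,0,0,0,0,0,0]' 80; python3 -m pendant '[30,-1,15,0,0,0,0,30,-1,30,0,0,0,0,30,-1,34,0,0,0,0,30,-1,34,0,0,0,0,30,-1,34,0,0,0,0,30,-1,34,0,0,0,0,30,-1,34,0,0,0,0,30,-1,34,0,0,0,0,30,-1,34,0,0,0,0,30,-1,34,0,0,0,0,30,-1,34,0,0,0,0,30,-1,34,0,0,0,0,30,-1,34,0,0,0,0,30,-1,34,0,0,0,0,30,-1,34,0,0,0,0,30,-1,34,0,0,0,0,30,-1,34,0,0,0,0,30,-1,34,0,0,0,0,30,-1,25,0,0,0,0,30,-1,11.8,0,0,0,0]'; python3 -m pendant '[30,0,0,0,0,0,0,30,0,0,0,0,0,0,30,0,0,0,0,0,0]'; python3 - <<'E'
from m import *
for n in("top","side"): cv2.imwrite(f"pics/{n}8.png",r.grab_frame(n))
t,s=cv2.imread("pics/top8.png"),cv2.imread("pics/side8.png")
cv2.imwrite("pics/l8.png",np.hstack([cv2.resize(t[130:290,160:290],(390,480)),cv2.resize(s[210:400,160:320],(404,480))]))
S=r.sense(); print(S["tool_pos"],S["eef_rot"],S["finger_force"],S["grip_width"],S["wrist_force"])
E
```

```text
clock: 15.57
tool_pos: [0.4563, -0.3001, 0.1833]
eef_rot: [0.0, 0.996, -0.094, 0.003]
wrist_force: [0.4, 0.3, -1.3]
grip_width: 0.0334
finger_force: 79.7
clock: 17.23
tool_pos: [0.4345, 0.3286, 0.179]
eef_rot: [0.0, 0.996, -0.093, -0.0]
wrist_force: [1.2, -0.6, -0.4]
grip_width: 0.0329
finger_force: 79.7
clock: 17.48
tool_pos: [0.4346, 0.3248, 0.1795]
eef_rot: [0.001, 0.996, -0.094, -0.0]
wrist_force: [0.1, -1.1, -0.6]
grip_width: 0.0333
finger_force: 79.7
[0.43493187 0.32480554 0.17996617] [ 1.51616144e-04  9.95526994e-01 -9.44773040e-02 -1.40312691e-04] 79.70986604690552 0.0331924514536144 [-0.85126323  0.42331279 -0.36486119]
```

View pics/l8.png

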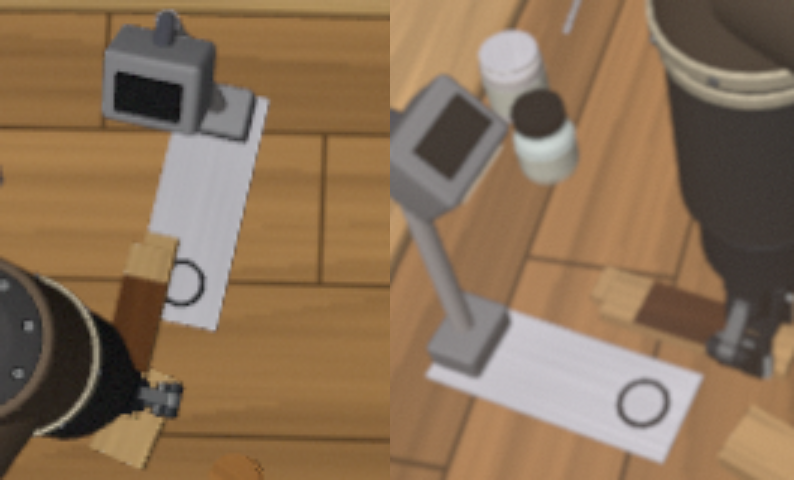

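The strip is held in line with the foot, notched end leading towards the post. In the top crop the end is at (155,245) and the lacquer edge at (148,278). In the side crop the end is at (610,285) and the lacquer edge at (640,305). I measure it in 3D from both views.

```bash
python3 - <<'E'
from m import *
I={n:cv2.imread(f"pics/{n}8.png") for n in("top","side")}
RO=dict(top=(192,200,28,50),side=(236,310,58,40))
for n in I:
    roi=RO[n]
    m=mask(I[n],roi,lambda g:(g.sum(2)<250)&(g[...,2]>g[...,0]+30)); p=poly(m,roi,10); print("lac",n,p.round(1).tolist(),onz(n,p,.170).round(4).tolist())
    m=mask(I[n],roi,lambda g:(g.sum(2)>360)&(g[...,2]>g[...,0]+35)); p=poly(m,roi,8); print("pale",n,p.round(1).tolist())
E
```

```text
lac top [[205.8, 222.7], [200.2, 223.0], [197.1, 237.4], [203.3, 241.5], [198.8, 238.9], [203.9, 249.4], [210.5, 249.4], [215.3, 224.4], [207.5, 222.7]] [[0.5247, 0.3118, 0.17], [0.5237, 0.3253, 0.17], [0.4887, 0.3312, 0.17], [0.4792, 0.3158, 0.17], [0.4852, 0.3268, 0.17], [0.4603, 0.3135, 0.17], [0.4607, 0.2976, 0.17], [0.5211, 0.2887, 0.17], [0.5247, 0.3076, 0.17]]
pale top [[191.6, 202.5], [191.6, 205.1], [206.5, 205.1], [208.3, 203.6], [207.8, 210.7], [203.2, 210.3], [200.7, 220.3], [214.7, 223.1], [217.9, 208.8], [208.9, 206.9], [209.2, 205.2], [209.2, 203.2]]
lac side [[283.8, 310.8], [291.7, 321.6], [293.5, 330.8], [264.9, 321.7], [257.1, 336.6], [283.3, 345.0], [292.0, 338.2], [292.8, 321.7]] [[0.4912, 0.2658, 0.17], [0.4726, 0.2859, 0.17], [0.4657, 0.3039, 0.17], [0.5194, 0.2939, 0.17], [0.5256, 0.3254, 0.17], [0.4773, 0.3342, 0.17], [0.4654, 0.3188, 0.17], [0.4706, 0.2859, 0.17]]
pale side [[235.6, 309.6], [235.6, 312.2], [245.5, 314.8], [243.6, 316.7], [235.6, 316.5], [235.6, 341.7], [258.8, 349.4], [262.1, 349.4], [272.6, 358.4], [263.9, 348.7], [262.9, 346.3], [262.5, 343.7], [268.6, 342.6], [266.9, 349.4], [282.1, 349.4], [283.4, 347.5], [254.5, 338.0], [263.8, 320.6], [236.0, 312.4], [266.0, 317.2], [267.6, 313.8], [268.3, 309.6]]
```

```bash
python3 - <<'E'
from m import *
P=tri([[200.3,221],[215,223.8],[217.9,208.8]],[[256.5,337],[264.5,321.3],[246.3,316.1]]); print(P.round(4))
T=onz("top",[[200.3,221],[215,223.8],[217.9,208.8]],.170);S=onz("side",[[256.5,337],[264.5,321.3],[246.3,316.1]],.170)
a=np.radians(-10.7); u=np.array([np.cos(a),np.sin(a)]); v=np.array([-u[1],u[0]]); ring=np.array([.5432,.3055])
for Q in(P,T,S):
    L=Q[:2,:2].mean(0)+.019*u-ring; e=Q[0,:2]-Q[1,:2]; print("label in reader frame mm",1000*L@u,1000*L@v,"width",1000*np.linalg.norm(e),"yaw",np.degrees(np.arctan2(-e[0],e[1])))
print("long edge yaw top", np.degrees(np.arctan2(*(T[2]-T[1])[[1,0]])),"side",np.degrees(np.arctan2(*(S[2]-S[1])[[1,0]])))
E
```

```text
[[0.5278 0.3255 0.1681 0.0018]
 [0.5224 0.2902 0.165  0.0016]
 [0.5583 0.2846 0.1646 0.003 ]]
label in reader frame mm 0.7909877413459729 -1.0968345692678216 width 35.714335401344485 yaw -8.732105758775761
label in reader frame mm 1.2659450031150845 -1.4999926782417703 width 36.30632777516063 yaw -9.348272498145413
label in reader frame mm -1.2581745836857345 0.5625462009410713 width 33.86281839602268 yaw -10.312466302688483
long edge yaw top -8.402214456451729 side -8.616843466384818
```

The label is within about 1.5 mm of the spot, level and in line within measuring noise. A small trim (+1.5 mm up, -0.5° yaw), then hold and hand in.

```bash
python3 -m pendant '[30,0,1.5,1.5,0,0,-0.009,30,0,0,0,0,0,0,30,0,0,0,0,0,0,30,0,0,0,0,0,0,30,0,0,0,0,0,0,30,0,0,0,0,0,0]' 80; python3 -c "
from workcell import r
print(r.hand_in())"
```

```text
clock: 18.08
tool_pos: [0.435, 0.3274, 0.1815]
eef_rot: [-0.0, 0.995, -0.098, 0.0]
wrist_force: [0.1, 0.0, -0.2]
grip_width: 0.0332
finger_force: 79.7
the job is handed in; nothing more can be done
None
```

I pushed the strip flush into the fence corner, gripped it by its plain end, and handed in at 18 s holding it still at the reader; the last measurement, before a small final trim, put the label within about 1.5 mm of the spot, with the strip close to level and in line to within about 2°.

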